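# Tally two finished picks at the packing bench

## Robot

A 6-joint arm with a two-finger parallel gripper is mounted at the origin on the work surface. World frame = base frame: x ahead of the robot, y to its left, z up, the work surface at z = 0. Lengths are in m, angles in degrees, forces in N, time in s.
With the tool pointing down it reaches from about 0.3 to 0.75 m from the base axis. Payload 8.5 kg.
Tool frame: the origin (TCP) lies midway between the tips of the shut fingers; the grasp point (between the pads) lies 19 mm behind it (env.grasp_offset is the distance from the TCP to the grasp point, in m); z points along the fingers, y is the line along which they close (so a half turn about z gives the same grasp; the last joint's range is limited). The gripper opens to 85 mm and grips with 20 to 120 N. Pads are 22 mm wide; open, the fingers measure 114 mm over their backs; the gripper's body (76 mm by 85 mm) begins 54 mm behind the grasp point. The pads swing forward as they close: fully open they stand 13 mm farther back than shut.
Start: joints at [57.966, 21.807, 74.336, -0, 83.858, -12.336], TCP at [0.185, 0.518, 0.231] pointing down, gripper open.
Joint ranges: [-178.18, 178.18], [-50.72, 133.34], [12.68, 142.11], [-81.47, 261.47], [9.98, 163.14], [-165.26, 165.26]. Speed limits (degrees/s): [136.94, 136.94, 180, 180, 180, 180].

## Interface

Orientations are given as a 3x3 rotation matrix whose columns are the frame's x, y, z axes.
In Python, from rig import env gives the robot as it stands.
- The arm moves only by the tool servo_tool, never from a script. Its argument "deltas" is text: rows parted by semicolons, each of 7 numbers parted by spaces: the opening, from 0 (shut) to 1 (fully open), then the shift along the tool's x, y, z in mm, then the turn, a rotation vector about the tool's x, y, z in rad. A call has 1 to 8 rows; each row shifts and turns the commanded pose from where the row before left it, along the tool's axes as they then stand; what a row does not reach is not made up. A row lasts 1/12 s, in which the tool goes at most 41.7 mm and 7.16 degrees, less where a joint would pass 70% of its speed; a pose out of reach is approached as far as the arm can. A call is refused whole if a number of a shift passes 41.7 or a number of a turn 0.125, either way. A call with a gripper value outside its range is refused whole. The fingers move at their own pace and stop on an object; "newtons" is the grip in N (left out, the last holds). Time passes only in rows, so rows that do not move let the fingers close. It gives the time, the measured TCP pose, the force, the opening and the grip force at its end, in the units of the state.
- env.observe(): the state, without advancing time (a new reading comes with each control period).
- env.get_image(name): name is "scene" or "side" or "wrist"; returns a dict with "img" (480x640x3 uint8, red, green, blue), "depth" (480x640 float32, m along the optical axis (not along the pixel's ray), 0 where there is no reading), "camera_matrix" (3x3 intrinsics, pixels), "world_to_cam" (4x4, takes a point from world to camera coordinates). Camera axes: x right, y down, z forward; pixel columns grow to the right and rows downward; lengths in m; the calibration is good to about 2 mm. A picture is of the moment at which its call begins.
- env.close_job(): hands the job in; it is judged then, once.
Trained networks look in a picture, given as the dict that the camera call returned (one of the last four; its "shot" number tells which), for a name from the list of things; names that differ only in an ending like _2 or _b are one class to them, and where a whole thing is asked for, a point or a joint stands for the part that bears it (a point fixed in the world has none). Each returns a list of dicts, best first, with "conf" (0 to 1); they miss things now and then, are a little off and sometimes report something else, mostly with a low value. They report only what shows in the picture. A call takes as long as a camera call.
- env.spot_in(name, picture): "bbox" ([centre column, centre row, width, height] in pixels, round what is visible of it).
- env.spot_point(name, picture): "uv" ([column, row] in pixels: a listed point, or the origin of a listed thing).
The state is a dict: "time_s": time; "q": joint angles; "qvel": joint speeds; "joint_efforts": joint torques, N m; "position": TCP position; "tool_rot": TCP orientation; "ft_force": force on the tool from outside, world axes, zero at the start; "wrist_torque": the same for the moment, N m; "grip_width": finger opening in m; "gripper_force": force on a finger pad.
Only numpy, scipy, OpenCV 4.12 (cv2) and the standard library are available. Lean on these libraries where they do the work, as an engineer would, in place of code of your own. Each camera call takes 0.05 s, during which the arm holds its last target. There are 200 camera calls.

## Task

The amber bottles and the brown tape rolls have been picked. With the fingertips, gently press the yellow tally plunger in front of the bin of amber bottles and the one in front of the bin of brown tape rolls all the way down, in either order, and withdraw. Leave the plungers and bins of the blue cans and white jars untouched, and do not shift or pick up any goods or anything else on the bench.

Things in the scene. Friction and masses are not known exactly. Their poses are not given: they have to be found in the camera images.
- amber_station: Pick station of the amber bottles, fixed to the bench: a red open bin 160 x 120 mm, 50 mm high (walls 4 mm), centred at +35 mm along its x axis, and a grey tally block 66 x 70 mm, 45 mm high, centred at -80 mm along x (the robot side of the bin). On the block stands a yellow mushroom plunger. Origin: on the bench in the middle of the station; z up.
- amber_plunger_top (a point): Centre of the top face of the yellow plunger head (30 mm diameter, 9 mm thick) of the amber bottles' station; 67 mm above the bench when fully up, 57 mm when fully down. Moves with the plunger; a dark collar 38 mm wide under it is 3 mm high and the block top is 45 mm above the bench.
- amber_plunger (a joint): How far the plunger of the amber bottles' station is pressed, in m: 0 fully up, 0.010 fully down on a hard stop. It slides straight down against about 3 N of friction and stays where it is left (no spring). It starts up (0 to 0.0015).
- tape_station: Pick station of the brown tape rolls, fixed to the bench: a red open bin 160 x 120 mm, 50 mm high (walls 4 mm), centred at +35 mm along its x axis, and a grey tally block 66 x 70 mm, 45 mm high, centred at -80 mm along x (the robot side of the bin). On the block stands a yellow mushroom plunger. Origin: on the bench in the middle of the station; z up.
- tape_plunger_top (a point): Centre of the top face of the yellow plunger head (30 mm diameter, 9 mm thick) of the brown tape rolls' station; 67 mm above the bench when fully up, 57 mm when fully down. Moves with the plunger; a dark collar 38 mm wide under it is 3 mm high and the block top is 45 mm above the bench.
- tape_plunger (a joint): How far the plunger of the brown tape rolls' station is pressed, in m: 0 fully up, 0.010 fully down on a hard stop. It slides straight down against about 3 N of friction and stays where it is left (no spring). It starts up (0 to 0.0015).
- blue_station: Pick station of the blue cans, fixed to the bench: a red open bin 160 x 120 mm, 50 mm high (walls 4 mm), centred at +35 mm along its x axis, and a grey tally block 66 x 70 mm, 45 mm high, centred at -80 mm along x (the robot side of the bin). On the block stands a yellow mushroom plunger. Origin: on the bench in the middle of the station; z up.
- blue_plunger_top (a point): Centre of the top face of the yellow plunger head (30 mm diameter, 9 mm thick) of the blue cans' station; 67 mm above the bench when fully up, 57 mm when fully down. Moves with the plunger; a dark collar 38 mm wide under it is 3 mm high and the block top is 45 mm above the bench.
- blue_plunger (a joint): How far the plunger of the blue cans' station is pressed, in m: 0 fully up, 0.010 fully down on a hard stop. It slides straight down against about 3 N of friction and stays where it is left (no spring). It starts up (0 to 0.0015).
- white_station: Pick station of the white jars, fixed to the bench: a red open bin 160 x 120 mm, 50 mm high (walls 4 mm), centred at +35 mm along its x axis, and a grey tally block 66 x 70 mm, 45 mm high, centred at -80 mm along x (the robot side of the bin). On the block stands a yellow mushroom plunger. Origin: on the bench in the middle of the station; z up.
- white_plunger_top (a point): Centre of the top face of the yellow plunger head (30 mm diameter, 9 mm thick) of the white jars' station; 67 mm above the bench when fully up, 57 mm when fully down. Moves with the plunger; a dark collar 38 mm wide under it is 3 mm high and the block top is 45 mm above the bench.
- white_plunger (a joint): How far the plunger of the white jars' station is pressed, in m: 0 fully up, 0.010 fully down on a hard stop. It slides straight down against about 3 N of friction and stays where it is left (no spring). It is already down at the start.
- amber0: Loose small amber glass bottle with white cap and paper label, 48 mm diameter, 85 mm tall, upright in its bin on a 5 mm thick floor; origin at the centre of its underside.
- amber1: Loose small amber glass bottle with white cap and paper label, 48 mm diameter, 85 mm tall, upright in its bin on a 5 mm thick floor; origin at the centre of its underside.
- tape0: Loose roll of brown packing tape standing on end (ring 62 mm outside, 38 mm bore, 48 mm tall), upright in its bin on a 5 mm thick floor; origin at the centre of its underside.
- tape1: Loose roll of brown packing tape standing on end (ring 62 mm outside, 38 mm bore, 48 mm tall), upright in its bin on a 5 mm thick floor; origin at the centre of its underside.
- blue0: Loose blue can with a pale metal top, 54 mm diameter, 60 mm tall, upright in its bin on a 5 mm thick floor; origin at the centre of its underside.
- blue1: Loose blue can with a pale metal top, 54 mm diameter, 60 mm tall, upright in its bin on a 5 mm thick floor; origin at the centre of its underside.
- white0: Loose white jar with black lid, 52 mm diameter, 70 mm tall, upright in its bin on a 5 mm thick floor; origin at the centre of its underside.
- white1: Loose white jar with black lid, 52 mm diameter, 70 mm tall, upright in its bin on a 5 mm thick floor; origin at the centre of its underside.
- mug: Loose white mug near the robot-side edge of the work area, 80 mm wide, 90 mm tall; origin at the centre of its underside.
- tape_measure: Loose yellow and black tape measure, 70 x 40 x 60 mm; origin at the centre of its underside.
- screwdriver: Loose screwdriver, 200 mm long, lying on the bench along its x axis; origin on its underside.

How it is judged (in metres and radians):
At the end, for the whole second after the job is handed in: The plungers of the amber bottles and of the tape rolls are down (pressed more than 8.5 of 10 mm), that of the blue cans is still up (under 3 mm), that of the white jars still down, and every loose thing lies at rest within 15 mm of where it started (value of joint each of amber_plunger, tape_plunger, white_plunger above 0.0085 m and value of joint blue_plunger below 0.003 m and distance of each of amber0, amber1, tape0, tape1, blue0, blue1, white0, white1, mug, tape_measure, screwdriver from where it was at the start of the episode below 0.015 m and linear speed of each of amber0, amber1, tape0, tape1, blue0, blue1, white0, white1, mug, tape_measure, screwdriver below 0.03 m/s); the robot touches nothing.
It fails at once if the station of the blue cans is touched (over 1 N) (contact force between any of the fingers, the arm and blue_station above 1 N).
It fails at once if the station of the white jars is touched (over 1 N) (contact force between any of the fingers, the arm and white_station above 1 N).
It fails at once if the station of the amber bottles is pressed roughly (over 30 N), or with another part of the arm than the fingers (over 3 N) (contact force between the fingers and amber_station above 30 N or contact force between the arm and amber_station above 3 N).
It fails at once if the station of the brown tape rolls is pressed roughly (over 30 N), or with another part of the arm than the fingers (over 3 N) (contact force between the fingers and tape_station above 30 N or contact force between the arm and tape_station above 3 N).
It fails at once if goods or another loose thing is shifted, tipped or lifted (moved over 15 mm or tilted over 0.3 rad) (distance of any of amber0, amber1, tape0, tape1, blue0, blue1, white0, white1, mug, tape_measure, screwdriver from where it was at the start of the episode above 0.015 m or angle between any of amber0, amber1, tape0, tape1, blue0, blue1, white0, white1, mug, tape_measure, screwdriver's own z axis and vertical above 0.3 rad).
It also fails if it takes over 43 s, if anything falls off the work surface, if the arm or the gripper's body presses on something with over 40 N, if the wrist force passes 120 N, or if a joint passes its speed limit or range.

## Working session

There is one attempt and no reset: what is moved stays moved. The work goes in short steps, Python scripts to look and compute and a tool call to move; the robot and the scene stay as the last step left them, time stands still between calls to the robot, and variables do not carry over. Pictures are saved under pics/ and viewed, at most 10 in all, crops included, and the job is handed in when it is done.

Besides the shell and the picture viewer there is one more tool, called after "Call:" by a JSON object that holds its "name" and its "arguments", one argument or row to a line. servo_tool: Moves the arm, as the interface text tells. Its arguments: {"type":"object","properties":{"deltas":{"type":"string"},"newtons":{"type":"number"}},"required":["deltas"]}

```bash
mkdir -p pics
cat > h.py <<'E'
import numpy as np, cv2
from rig import env
def ray(p,uv,z):
    K=np.array(p["camera_matrix"]);T=np.array(p["world_to_cam"]);R=T[:3,:3];c=-R.T@T[:3,3]
    d=R.T@np.linalg.inv(K)@np.array([uv[0],uv[1],1.]);return c+d*(z-c[2])/d[2]
def dep(p,uv):
    u,v=int(round(uv[0])),int(round(uv[1]));w=p["depth"][max(v-1,0):v+2,max(u-1,0):u+2];w=w[w>0]
    if len(w)==0:return None
    K=np.array(p["camera_matrix"]);T=np.array(p["world_to_cam"])
    c=np.linalg.inv(K)@np.array([uv[0],uv[1],1.])*np.median(w);return T[:3,:3].T@(c-T[:3,3])
def save(p,n): cv2.imwrite(n,cv2.cvtColor(p["img"],cv2.COLOR_RGB2BGR))
E
python3 - <<'E'
from h import *
np.set_printoptions(precision=4,suppress=True)
s=env.observe();print(s["time_s"],s["position"],s["tool_rot"],s["grip_width"])
for cam in("scene","side"):
    p=env.get_image(cam);save(p,f"pics/{cam}0.png")
    for n in("amber","tape","blue","white"):
        for d in env.spot_point(n+"_plunger_top",p)[:4]:
            print(cam,n,d["conf"],d["uv"],ray(p,d["uv"],.067)[:2],dep(p,d["uv"]))
        for d in env.spot_point(n+"_station",p)[:2]:
            print("   station",d["conf"],d["uv"],ray(p,d["uv"],0)[:2])
E
```

```text
0.0 [0.1852 0.5176 0.2307] [[-0.9415  0.3371 -0.0008]
 [ 0.3371  0.9415 -0.0012]
 [ 0.0003 -0.0014 -1.    ]] 0.085437457741889
   station 0.85 [457.9, 299.5] [0.5302 0.3412]
scene tape 0.69 [371.6, 268.2] [0.5422 0.1228] [0.5427 0.1229 0.0678]
   station 0.7 [351.7, 310.3] [0.6309 0.0983]
scene blue 0.46 [191.7, 209.8] [ 0.495 -0.372] [ 0.4959 -0.3712  0.0684]
   station 0.71 [185.9, 251.3] [ 0.582  -0.3644]
   station 0.56 [267.3, 275.8] [ 0.5944 -0.1328]
scene white 0.59 [277.4, 236.8] [ 0.516  -0.1272] [ 0.5062 -0.1318  0.0521]
   station 0.68 [269.8, 276.3] [ 0.5941 -0.1262]
side amber 0.7 [259.6, 382.6] [ 0.3526 -0.3549] [ 0.3514 -0.3487  0.057 ]
side amber 0.51 [305.1, 168.6] [0.4635 0.3678] [0.4635 0.3693 0.066 ]
   station 0.63 [332.4, 188.7] [0.5439 0.35  ]
side tape 0.68 [369.5, 311.1] [ 0.5934 -0.1877] [ 0.5997 -0.1497  0.0194]
side tape 0.52 [335.8, 220.7] [0.5391 0.1247] [0.5391 0.1247 0.067 ]
   station 0.84 [366.8, 241.8] [0.6228 0.1072]
side blue 0.54 [331.6, 188.6] [0.5366 0.2644] [0.538  0.2883 0.0485]
side blue 0.5 [335.5, 385.5] [ 0.5043 -0.3711] [ 0.5043 -0.3702  0.0655]
   station 0.96 [374.6, 395.7] [ 0.587  -0.3601]
side white 0.56 [335.5, 291.4] [ 0.5212 -0.1242] [ 0.5218 -0.1145  0.0559]
   station 0.9 [366.7, 312.9] [ 0.595  -0.1392]
```

View pics/scene0.png

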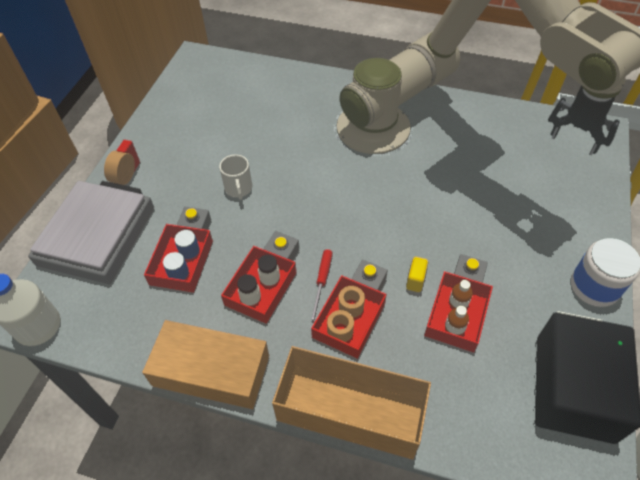

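View pics/side0.png

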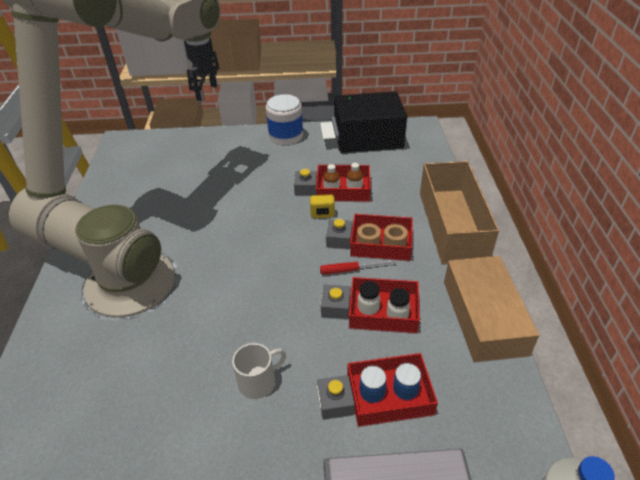

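Run:
```python
from h import *
np.set_printoptions(precision=4,suppress=True)
for cam in("scene","side","wrist"):
    p=env.get_image(cam)
    if cam=="wrist": save(p,"pics/wrist0.png")
    h=cv2.cvtColor(p["img"],cv2.COLOR_RGB2HSV);m=cv2.inRange(h,(20,120,120),(35,255,255))
    K=np.array(p["camera_matrix"]);T=np.array(p["world_to_cam"])
    n,l,st,c=cv2.connectedComponentsWithStats(m)
    for i in range(1,n):
        if st[i,4]<40: continue
        v,u=np.nonzero((l==i)&(p["depth"]>0));d=p["depth"][v,u]
        P=(np.linalg.inv(K)@np.array([u*d,v*d,d])).T;P=(P-T[:3,3])@T[:3,:3]
        zt=np.percentile(P[:,2],90);q=P[P[:,2]>zt-.004]
        print(cam,c[i],st[i,4],"ztop",zt,"mid",(q[:,:2].max(0)+q[:,:2].min(0))/2,"size",np.ptp(q[:,:2],axis=0))
```

```text
scene [190.5484 212.7527] 93 ztop 0.07079102948540872 mid [ 0.5052 -0.3695] size [0.0286 0.0272]
scene [280.3168 241.6238] 101 ztop 0.06279967682510203 mid [ 0.5223 -0.1172] size [0.0274 0.0278]
scene [417.5878 270.0463] 410 ztop 0.06426439382321263 mid [0.5086 0.2302] size [0.066  0.0373]
scene [472.1696 263.2857] 112 ztop 0.07192690120398229 mid [0.4622 0.3537] size [0.0269 0.0275]
scene [369.4911 269.7321] 112 ztop 0.07112965687169422 mid [0.5482 0.1188] size [0.0269 0.0272]
side [304.5185 171.8889] 54 ztop 0.06865966646052393 mid [0.4613 0.3536] size [0.0269 0.0275]
side [321.3492 199.8889] 252 ztop 0.06210390865138794 mid [0.5059 0.2271] size [0.0655 0.0406]
side [338.8919 222.5811] 74 ztop 0.06882335273893836 mid [0.5471 0.1172] size [0.0272 0.0293]
side [335.2981 292.5481] 104 ztop 0.05897525941255911 mid [ 0.5215 -0.118 ] size [0.0266 0.03  ]
side [334.9818 386.4606] 165 ztop 0.06724986711411925 mid [ 0.5033 -0.3709] size [0.0282 0.0293]
```

The bins from left to right in the scene view are blue cans, white jars, tape and amber. The amber plunger is at scene (472,264), which gives xy ≈ (0.462, 0.3535). The tape plunger is at (370,270), xy ≈ (0.5475, 0.118). The yellow blob at (417,272) is the tape measure, and the screwdriver lies between the white and tape stations. Both cameras agree to about 2 mm, and the heights match.

Call:
{"name": "servo_tool", "arguments": {
  "deltas": "0 -38 -7.5 5 0 0 0;0 -38 -7.5 5 0 0 0;0 -38 -7.5 5 0 0 0;0 -38 -7.5 5 0 0 0;0 -38 -7.5 5 0 0 0;0 -38 -7.5 5 0 0 0;0 -38 -7.5 5 0 0 0;0 -38 -7.5 5 0 0 0",
  "newtons": 40
}}

```text
time_s: 1.72
position: [0.4529, 0.3576, 0.1912]
tool_rot: [[-0.941, 0.337, 0.0], [0.337, 0.941, 0.0], [-0.0, 0.0, -1.0]]
ft_force: [-0.4, 1.2, -1.1]
grip_width: -0.0001
gripper_force: 0.0
```

Call:
{"name": "servo_tool", "arguments": {
  "deltas": "0 0 0 0 0 0 0;0 0 0 0 0 0 0;0 0 0 0 0 0 0;0 0 0 0 0 0 0"
}}

```text
time_s: 2.05
position: [0.4504, 0.3596, 0.1916]
tool_rot: [[-0.942, 0.336, 0.0], [0.336, 0.942, 0.0], [0.0, 0.0, -1.0]]
ft_force: [0.7, 0.6, -0.0]
grip_width: 0.0
gripper_force: 0.0
```

```bash
cat > w.py <<'E'
from h import *
import sys
np.set_printoptions(precision=4,suppress=True)
s=env.observe();R=np.array(s["tool_rot"]);print(s["time_s"],s["position"],s["ft_force"],s["grip_width"]);print(R)
p=env.get_image("wrist");save(p,f"pics/{sys.argv[1]}.png")
h=cv2.cvtColor(p["img"],cv2.COLOR_RGB2HSV);m=cv2.inRange(h,(20,120,120),(35,255,255))
K=np.array(p["camera_matrix"]);T=np.array(p["world_to_cam"])
n,l,st,c=cv2.connectedComponentsWithStats(m)
for i in range(1,n):
    if st[i,4]<100: continue
    v,u=np.nonzero((l==i)&(p["depth"]>0))
    if len(v)==0: continue
    d=p["depth"][v,u];P=(np.linalg.inv(K)@np.array([u*d,v*d,d])).T;P=(P-T[:3,3])@T[:3,:3]
    zt=np.percentile(P[:,2],90);q=P[P[:,2]>zt-.004];mid=(q[:,:2].max(0)+q[:,:2].min(0))/2
    t=np.r_[mid,zt]
    print(c[i],st[i,4],t,"size",np.ptp(q[:,:2],axis=0),"tool delta mm",R.T@(t-s["position"])*1e3)
E
python3 w.py w1
```

```text
2.05 [0.4504 0.3596 0.1916] [ 0.7229  0.5958 -0.0071] 4.309586791555066e-06
[[-0.9419  0.3358  0.0001]
 [ 0.3358  0.9419  0.0003]
 [ 0.      0.0003 -1.    ]]
[319.635  246.1092] 1493 [0.4608 0.3544 0.0673] size [0.0292 0.0285] tool delta mm [-11.5101  -1.3642 124.3239]
[180.4554 323.0967] 3959 [0.4677 0.2748 0.0602] size [0.0833 0.1241] tool delta mm [-44.7343 -74.0368 131.4233]
```

View pics/w1.png

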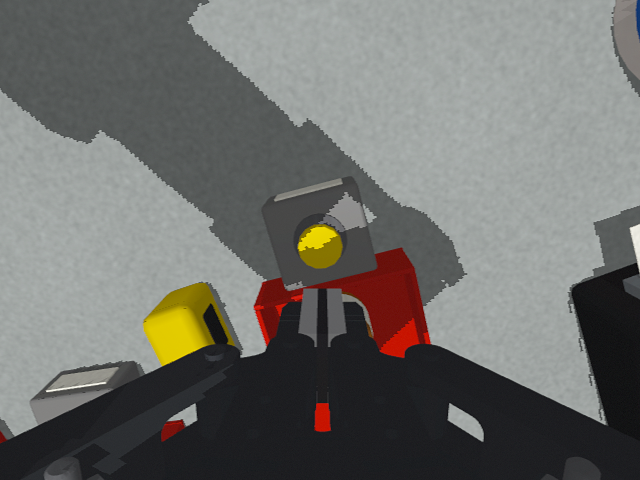

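Call:
{"name": "servo_tool", "arguments": {
  "deltas": "0 -11.5 -1.5 20 0 0 0;0 0 0 30 0 0 0;0 0 0 30 0 0 0;0 0 0 25 0 0 0;0 0 0 5 0 0 0;0 0 0 0 0 0 0;0 0 0 0 0 0 0"
}}

```text
time_s: 2.68
position: [0.4619, 0.3543, 0.0827]
tool_rot: [[-0.942, 0.336, 0.002], [0.336, 0.942, 0.001], [-0.001, 0.001, -1.0]]
ft_force: [0.2, 0.7, 1.3]
grip_width: -0.0
gripper_force: 0.0
```

The wrist view shows the amber plunger at (320,246) on its grey block, with the tape measure off to the left at (190,325). I'm now above the plunger and will press slowly.

Call:
{"name": "servo_tool", "arguments": {
  "deltas": "0 0 0 4 0 0 0;0 0 0 4 0 0 0;0 0 0 3 0 0 0;0 0 0 2 0 0 0;0 0 0 2 0 0 0;0 0 0 2 0 0 0;0 0 0 1.5 0 0 0;0 0 0 1.5 0 0 0"
}}

```text
time_s: 3.35
position: [0.4617, 0.3536, 0.0614]
tool_rot: [[-0.941, 0.337, 0.0], [0.337, 0.941, 0.0], [-0.0, 0.0, -1.0]]
ft_force: [-0.1, -0.4, 2.6]
grip_width: -0.0001
gripper_force: 1.4
```

Call:
{"name": "servo_tool", "arguments": {
  "deltas": "0 0 0 1 0 0 0;0 0 0 1 0 0 0;0 0 0 1 0 0 0;0 0 0 0.5 0 0 0;0 0 0 0 0 0 0"
}}

```text
time_s: 3.77
position: [0.4617, 0.3535, 0.0577]
tool_rot: [[-0.941, 0.337, 0.0], [0.337, 0.941, -0.0], [-0.0, -0.0, -1.0]]
ft_force: [0.3, 0.0, 0.6]
grip_width: 0.0002
gripper_force: 0.5
```

Call:
{"name": "servo_tool", "arguments": {
  "deltas": "0 0 0 0.5 0 0 0;0 0 0 0.3 0 0 0;0 0 0 0 0 0 0"
}}

```text
time_s: 4.02
position: [0.4617, 0.3536, 0.0571]
tool_rot: [[-0.941, 0.337, 0.0], [0.337, 0.941, 0.0], [-0.0, 0.0, -1.0]]
ft_force: [-0.7, -0.4, 3.0]
grip_width: -0.0001
gripper_force: 1.4
```

Call:
{"name": "servo_tool", "arguments": {
  "deltas": "0 0 0 0.3 0 0 0;0 0 0 0 0 0 0"
}}

```text
time_s: 4.18
position: [0.4617, 0.3536, 0.0571]
tool_rot: [[-0.941, 0.337, 0.0], [0.337, 0.941, 0.0], [-0.0, 0.0, -1.0]]
ft_force: [-0.9, -0.7, 5.2]
grip_width: -0.0001
gripper_force: 2.7
```

The force rose with no further motion at z = 0.0571, so the plunger is on its hard stop. Next I withdraw and cross to the tape station.

Call:
{"name": "servo_tool", "arguments": {
  "deltas": "0 0 0 -10 0 0 0;0 0 0 -30 0 0 0;0 0 0 -35 0 0 0;0 0 0 -35 0 0 0"
}}

```text
time_s: 4.52
position: [0.4613, 0.3533, 0.1682]
tool_rot: [[-0.941, 0.337, -0.001], [0.337, 0.941, -0.001], [0.001, -0.001, -1.0]]
ft_force: [1.2, 0.5, -0.2]
grip_width: 0.0002
gripper_force: 0.0
```

Call:
{"name": "servo_tool", "arguments": {
  "deltas": "0 -20 -24 0 0 0 0;0 -20 -24 0 0 0 0;0 -20 -24 0 0 0 0;0 -20 -24 0 0 0 0;0 -20 -24 0 0 0 0;0 -20 -24 0 0 0 0;0 -20 -24 0 0 0 0;0 -10 -12 0 0 0 0"
}}

```text
time_s: 5.18
position: [0.5432, 0.1305, 0.1671]
tool_rot: [[-0.941, 0.339, 0.0], [0.339, 0.941, -0.001], [-0.001, -0.0, -1.0]]
ft_force: [0.5, 0.7, -0.1]
grip_width: -0.0001
gripper_force: 0.0
```

Call:
{"name": "servo_tool", "arguments": {
  "deltas": "0 0 0 0 0 0 0;0 0 0 0 0 0 0;0 0 0 0 0 0 0"
}}

```text
time_s: 5.43
position: [0.5418, 0.1343, 0.1669]
tool_rot: [[-0.942, 0.337, -0.0], [0.337, 0.942, 0.0], [0.0, 0.0, -1.0]]
ft_force: [-0.4, 0.4, -0.3]
grip_width: -0.0002
gripper_force: 0.0
```

```bash
python3 w.py w2
```

```text
5.4333 [0.5418 0.1343 0.1669] [-0.3726  0.4377 -0.2871] -0.0001764174308842709
[[-0.9417  0.3366 -0.0003]
 [ 0.3366  0.9417  0.0003]
 [ 0.0003  0.0002 -1.    ]]
[451.9639 123.0369] 8813 [0.5057 0.23   0.0603] size [0.0668 0.0372] tool delta mm [ 66.1913  77.8866 106.603 ]
[301.0907 253.8415] 1798 [0.5462 0.1193 0.067 ] size [0.0291 0.0288] tool delta mm [ -9.2387 -12.6667  99.8815]
```

Call:
{"name": "servo_tool", "arguments": {
  "deltas": "0 -9.5 -13 15 0 0 0;0 0 0 25 0 0 0;0 0 0 25 0 0 0;0 0 0 15 0 0 0;0 0 0 4 0 0 0;0 0 0 0 0 0 0;0 0 0 0 0 0 0"
}}

```text
time_s: 6.07
position: [0.5471, 0.1188, 0.0836]
tool_rot: [[-0.942, 0.336, 0.001], [0.336, 0.942, 0.0], [-0.001, 0.0, -1.0]]
ft_force: [0.7, 0.1, -0.2]
grip_width: -0.0
gripper_force: 0.0
```

Call:
{"name": "servo_tool", "arguments": {
  "deltas": "0 0 0 4 0 0 0;0 0 0 4 0 0 0;0 0 0 3 0 0 0;0 0 0 2 0 0 0;0 0 0 2 0 0 0;0 0 0 2 0 0 0;0 0 0 1.5 0 0 0;0 0 0 1.5 0 0 0"
}}

```text
time_s: 6.73
position: [0.5468, 0.1181, 0.0628]
tool_rot: [[-0.941, 0.337, 0.0], [0.337, 0.941, -0.0], [-0.0, 0.0, -1.0]]
ft_force: [-1.5, 0.4, 2.2]
grip_width: 0.0002
gripper_force: 1.4
```

Call:
{"name": "servo_tool", "arguments": {
  "deltas": "0 0 0 1 0 0 0;0 0 0 1 0 0 0;0 0 0 1 0 0 0;0 0 0 1 0 0 0;0 0 0 0.5 0 0 0;0 0 0 0.5 0 0 0;0 0 0 0 0 0 0"
}}

```text
time_s: 7.32
position: [0.5468, 0.1181, 0.0576]
tool_rot: [[-0.941, 0.337, 0.0], [0.337, 0.941, -0.0], [-0.0, -0.0, -1.0]]
ft_force: [-0.2, -0.3, 1.1]
grip_width: -0.0002
gripper_force: 0.7
```

Call:
{"name": "servo_tool", "arguments": {
  "deltas": "0 0 0 0.5 0 0 0;0 0 0 0.3 0 0 0;0 0 0 0.3 0 0 0;0 0 0 0 0 0 0"
}}

```text
time_s: 7.65
position: [0.5469, 0.1181, 0.057]
tool_rot: [[-0.942, 0.337, 0.0], [0.337, 0.942, -0.0], [-0.0, 0.0, -1.0]]
ft_force: [-2.0, -0.5, 6.3]
grip_width: 0.0001
gripper_force: 3.2
```

The tape plunger is on its stop too. I'll withdraw and check.

Call:
{"name": "servo_tool", "arguments": {
  "deltas": "0 0 0 -10 0 0 0;0 0 0 -30 0 0 0;0 0 0 -40 0 0 0;0 0 0 -40 0 0 0;0 15 0 -35 0 0 0;0 40 0 0 0 0 0;0 40 0 0 0 0 0;0 40 0 0 0 0 0"
}}

```text
time_s: 8.32
position: [0.4181, 0.1638, 0.2122]
tool_rot: [[-0.941, 0.338, 0.001], [0.338, 0.941, 0.0], [-0.001, 0.001, -1.0]]
ft_force: [0.5, 0.6, 0.6]
grip_width: -0.0004
gripper_force: 0.0
```

Call:
{"name": "servo_tool", "arguments": {
  "deltas": "0 0 0 0 0 0 0;0 0 0 0 0 0 0;0 0 0 0 0 0 0;0 0 0 0 0 0 0"
}}

```text
time_s: 8.65
position: [0.4207, 0.1633, 0.2118]
tool_rot: [[-0.941, 0.338, 0.001], [0.338, 0.941, -0.0], [-0.001, 0.0, -1.0]]
ft_force: [1.5, -0.5, 0.3]
grip_width: -0.0
gripper_force: 0.0
```

```bash
sed -i 's/get_image("wrist")/get_image(sys.argv[2])/;s/<100: continue/<40: continue/' w.py; python3 w.py s1 side; python3 w.py c1 scene
```

```text
8.65 [0.4207 0.1633 0.2118] [ 1.5407 -0.4699  0.2966] -4.310121010122846e-05
[[-0.9413  0.3376  0.0007]
 [ 0.3376  0.9413 -0.    ]
 [-0.0006  0.0002 -1.    ]]
[304.5849 174.5283] 53 [0.461  0.3527 0.0588] size [0.0271 0.0281] tool delta mm [ 26.0961 191.7688 153.0379]
[331.2326 199.3256] 43 [0.5329 0.2292 0.062 ] size [0.0124 0.0302] tool delta mm [-83.2551  99.8569 149.8372]
[338.7568 225.2703] 74 [0.547  0.1167 0.0588] size [0.0273 0.0304] tool delta mm [-134.5721   -1.2527  153.1002]
[335.2952 292.6   ] 105 [ 0.5215 -0.1193  0.0592] size [0.0266 0.028 ] tool delta mm [-190.2315 -232.0501  152.6158]
[334.9458 386.488 ] 166 [ 0.5032 -0.3717  0.0672] size [0.0282 0.0292] tool delta mm [-258.2831 -475.8032  144.6097]
8.7 [0.4207 0.1633 0.2116] [ 0.2787 -0.4297  0.3463] 9.653997233995197e-05
[[-0.9412  0.3378  0.0001]
 [ 0.3378  0.9412 -0.    ]
 [-0.0001  0.     -1.    ]]
[561.4133  75.2633] 300 [-0.5055  0.5638  0.037 ] size [0.0203 0.0163] tool delta mm [1007.0078   64.151   174.4224]
[634.68   190.8533] 75 [-0.4341  0.9645 -0.4504] size [0.021  0.0068] tool delta mm [1075.2726  465.3432  661.8317]
[190.587  212.7935] 92 [ 0.5058 -0.3691  0.0717] size [0.0288 0.0273] tool delta mm [-260.0079 -472.3124  139.8927]
[280.3235 241.6765] 102 [ 0.5234 -0.1178  0.0621] size [0.0264 0.0276] tool delta mm [-191.5963 -229.8156  149.4807]
[417.2906 273.322 ] 413 [0.5106 0.2311 0.0645] size [0.0617 0.0355] tool delta mm [-61.764   94.1828 147.0874]
[471.3839 265.7411] 112 [0.464  0.3531 0.0621] size [0.0288 0.0261] tool delta mm [ 23.3852 193.3361 149.4343]
[369.2609 271.8957] 115 [0.5485 0.1188 0.0613] size [0.0291 0.026 ] tool delta mm [-135.2793    1.3504  150.2838]
```

View pics/s1.png

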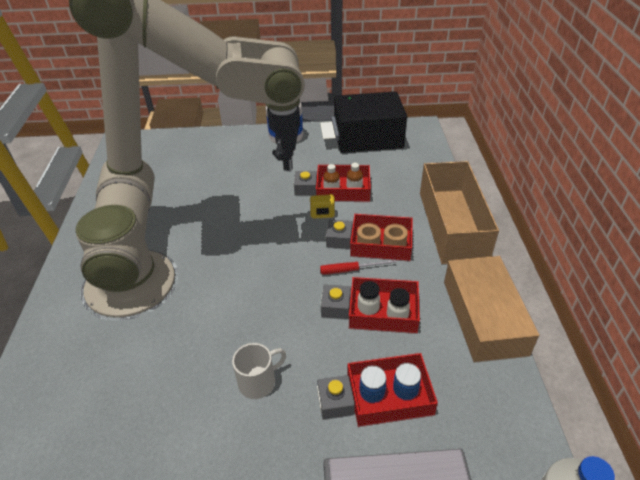

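The side view shows the amber plunger (305,175) and tape plunger (339,225) with tops at 0.059, the same as the already pressed white one. Blue is still up at 0.067. The goods and loose items look unmoved: the tape measure at (322,207) is within 2 mm of where it was, with the arm's shadow now partly over it. The arm is clear of everything.

```bash
python3 -c "
from rig import env
print(env.close_job())"
```

```text
the job is handed in; nothing more can be done
None
```

The amber and tape plungers are pressed down to their stops, at about 6 N or less in the readings. The blue and white stations were left untouched, nothing loose appears to have moved, and the job is handed in; the hand-in call returned no verdict.

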